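# Square the formula book into the copying corner

### The job

The formula book is about to be photographed: push it along the worktop with the fingertips, without gripping it or lifting it, until it lies square in the metal corner stop, its far short edge flush against the back rail and its left long edge flush against the side rail. Leave the dropper bottle, the balm jar and the spray flacon where they stand, and draw the hand clear at the end.

Things in the scene. Friction and masses are not known exactly. Their poses are not given: they have to be found in the camera images.
- formula_book: dark brown cloth-bound notebook lying flat and loose on the worktop, 148 mm along its own x, 106 mm along its own y, 14 mm thick, about 0.2 kg. Origin at the centre of its underside, z up. It starts 40 to 95 mm short of each rail, turned up to 0.35 rad from square, with its x axis roughly along the stop's x axis.
- corner_stop: L-shaped stop: two aluminium rails fixed to the worktop, 18 mm wide, 12 mm high. Origin: the inner corner, at worktop level; x points away from the robot (turned up to 0.2 rad), z up. Back rail: inner face x = 0, 150 mm along -y. Side rail: inner face y = 0, 130 mm along -x. The book goes in the quarter x < 0, y < 0; squared up, its centre is at x = -0.074, y = -0.053 in this frame.
- dropper_bottle: small dark dropper bottle, 28 mm across, 93 mm tall, loose, standing behind the back rail; origin at the centre of its foot. To be left alone.
- balm_jar: squat dark jar with black lid, 52 mm across, 45 mm tall, loose, at the left front of the worktop; origin at the centre of its foot. To be left alone.
- flacon: square brown spray flacon with black cap, 30 x 30 mm, 92 mm tall, loose, to the right of the book; origin at the centre of its foot. To be left alone.
Things that resemble listed ones, but are neither listed nor needed, are in the scene too. There is more than one size of the formula_book; the one meant has the size given above.

How it is judged:
By the outcome, as a careful person would: the job done as asked, in the order asked, and still so for the second after the job is handed in, with the robot touching nothing.
It also fails if it takes over 64 s, if anything falls off the work surface, if the arm or the gripper's body presses on something with over 40 N, if the wrist force passes 120 N, or if a joint passes its speed limit or range.

### The arm

A 6-joint arm with a two-finger parallel gripper is mounted at the origin on a cart in front of the work surface, level with it; the furniture and walls round the work are solid. World frame = base frame: x ahead of the robot, y to its left, z up, the work surface at z = 0. Lengths are in m, angles in rad, forces in N, time in s.
With the tool pointing down it reaches from about 0.425 to 0.95 m from the base axis. Payload 3.5 kg.
Tool frame: the origin (TCP) lies midway between the tips of the shut fingers; the grasp point (between the pads) lies ctrl.grasp_offset behind it (ctrl.grasp_offset is the distance from the TCP to the grasp point, in m); x points along the fingers, y is the direction in which the jaws open and shut, and the axes are right-handed (so a half turn about x gives the same grasp; the last joint's range is limited). The gripper opens to 85 mm and grips with 20 to 120 N. Pads are 22 mm wide; open, the fingers measure 114 mm over their backs; the gripper's body (76 mm by 85 mm) begins 54 mm behind the grasp point. The pads swing forward as they close: fully open they stand 13 mm farther back than shut.
Start: joints at [-1.353, 0.286, 1.577, -0, 1.279, -0.15], TCP at [0.243, -0.63, 0.195] pointing down, gripper open.
Joint ranges: [-2.77, 2.77], [-0.9, 2.22], [0.21, 2.48], [-1.53, 4.67], [0.24, 2.81], [-2.84, 2.84]. Speed limits (rad/s): [2.79, 2.79, 3.14, 3.14, 3.14, 3.14].

### API

Orientations are given as a unit quaternion [x, y, z, w].
In Python, from plant import readout, read_camera, sign_off, ctrl gives the robot as it stands.
- The arm moves only by the tool drive_tool, never from a script. Its argument "steps" is a list of rows, each a list of 5 numbers: the shift along the tool's x, y, z in cm, then the turn about the tool's x in degrees, then the opening, from 0 (shut) to 1 (fully open). A call has 1 to 10 rows; each row shifts and turns the commanded pose from where the row before left it, along the tool's axes as they then stand; what a row does not reach is not made up. A row lasts 1/10 s, in which the tool goes at most 50 mm and 8.59 degrees, less where a joint would pass 70% of its speed; a pose out of reach is approached as far as the arm can. A call is refused whole if a number of a shift passes 5 or a number of a turn 8.59, either way. A call with a gripper value outside its range is refused whole. The fingers move at their own pace and stop on an object; "force" is the grip in N (left out, the last holds). Time passes only in rows, so rows that do not move let the fingers close. It gives the time, the measured TCP pose, the force and the opening at its end, in the units of the state.
- readout.get_state(): the state, without advancing time (a new reading comes with each control period).
- read_camera(name): name is "side" or "top"; returns a dict with "frame" (420x560x3 uint8, red, green, blue), "vertical_fov" (degrees; the focal length in pixels is half the picture's height over the tangent of half this angle, whatever the lens; pixels are square), "cx", "cy" (the principal point, pixels), "k1" (the pictures are not rectified: a ray, as slopes to the right and down, at radius r is drawn at 1 + k1 r^2 times it, then the intrinsics apply), "eye" and "orientation" of the camera in the world. Camera axes: x right, y up, looking along -z (the intrinsics and any distortion apply to the point x, -y, -z); pixel columns grow to the right and rows downward; lengths in m; the calibration is good to about 2 mm. A picture is of the moment at which its call begins. There is no depth.
- sign_off(): hands the job in, once; it reports no verdict.
The state is a dict: "time": time; "qpos": joint angles; "dq": joint speeds; "joint_efforts": joint torques, N m; "eef_pos": TCP position; "tcp_rot": TCP orientation; "contact_force": force on the tool from outside, world axes, zero at the start; "wrist_torque": the same for the moment, N m; "opening": opening from 0.0 (shut) to 1.0 (fully open).
Only numpy, scipy, OpenCV 4.12 (cv2) and the standard library are available. Lean on these libraries where they do the work, as an engineer would, in place of code of your own. Each camera call takes 0.05 s, during which the arm holds its last target. There are 200 camera calls.

## Working session

There is one attempt and no reset: what is moved stays moved. The work goes in short steps, Python scripts to look and compute and a tool call to move; the robot and the scene stay as the last step left them, time stands still between calls to the robot, and variables do not carry over. Pictures are saved under pics/ and viewed, about 8 in all and at most 12, crops included, and the job is handed in when it is done.

Besides the shell and the picture viewer there is one more tool, called as name(argument=value, ...) on one line, values as JSON. drive_tool: Moves the arm, as the interface text tells. Its arguments: {"type":"object","properties":{"steps":{"type":"array","items":{"type":"array","items":{"type":"number"}}},"force":{"type":"number"}},"required":["steps"]}

```bash
mkdir -p pics; cat > h.py <<'E'
import numpy as np, cv2
from scipy.spatial.transform import Rotation as R
from plant import readout, read_camera, sign_off, ctrl
def cam(n,save=None):
    c=read_camera(n)
    if save: cv2.imwrite('pics/'+save,c['frame'][:,:,::-1])
    c['f']=c['frame'].shape[0]/2/np.tan(np.radians(c['vertical_fov'])/2)
    return c
def world(c,px,z):
    K=np.array([[c['f'],0,c['cx']],[0,c['f'],c['cy']],[0,0,1.]])
    out=[]
    for (u,v) in px:
        d=np.array([(u-c['cx'])/c['f'],(v-c['cy'])/c['f']]); s=d.copy()
        for _ in range(30): s=d/(1+c['k1']*(s@s))
        r=R.from_quat(c['orientation']).apply([s[0],-s[1],-1]); e=np.array(c['eye'])
        out.append(e+r*(z-e[2])/r[2])
    return np.array(out)
def pix(c,P):
    q=R.from_quat(c['orientation']).inv().apply(np.atleast_2d(P)-np.array(c['eye']))
    s=np.c_[q[:,0],-q[:,1]]/-q[:,2:]; 
    s=s*(1+c['k1']*(s**2).sum(1,keepdims=True))
    return s*c['f']+[c['cx'],c['cy']]
E
python3 - <<'E'
from h import *
for n in('top','side'):
    c=cam(n,n+'0.png'); print(n,c['eye'],c['orientation'],c['f'],c['k1'],c['cx'],c['cy'])
s=readout.get_state(); print(s['eef_pos'],s['tcp_rot'],ctrl.grasp_offset,s['time'])
E
```

```text
top [ 0.50769769 -0.04850896  1.30715733] [ 0.0353669  -0.02254918 -0.70102392  0.71190321] 502.6834974581137 -0.00744833627826586 284.9983637157417 213.41904191576577
side [ 1.54338981 -0.24796852  0.54404276] [0.3972696  0.31665831 0.54613482 0.66606391] 385.97360126779796 -0.006313693519602108 279.8126746276767 214.7783984281661
[ 0.24258232 -0.62917643  0.19375423] [-0.69515548 -0.13005958  0.69521412 -0.12853284] 0.0187 0.1
```

View pics/top0.png

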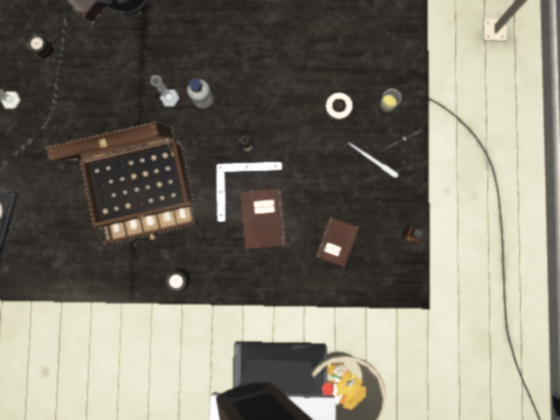

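View pics/side0.png

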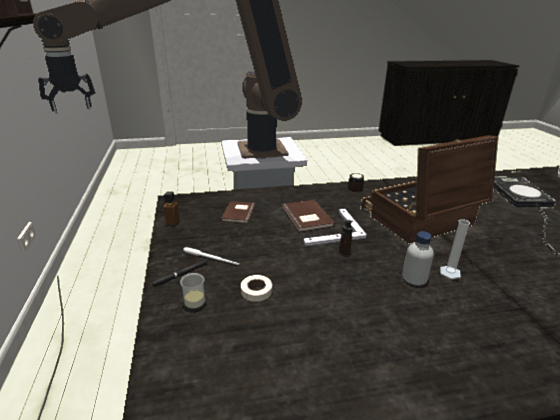

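Two books are visible in the top view: a larger one at (263,219) and a smaller one at (338,242). I'll measure both in an enlarged crop; the larger one, beside the stop, probably fits.

```bash
python3 - <<'E'
import cv2
im=cv2.imread('pics/top0.png')[145:285,195:370]
im=cv2.resize(im,None,fx=4.5,fy=4.2857,interpolation=cv2.INTER_CUBIC)
im=cv2.convertScaleAbs(im,alpha=1.8,beta=10)
cv2.imwrite('pics/crop0.png',im);print(im.shape)
E
```

```text
(600, 788, 3)
```

View pics/crop0.png

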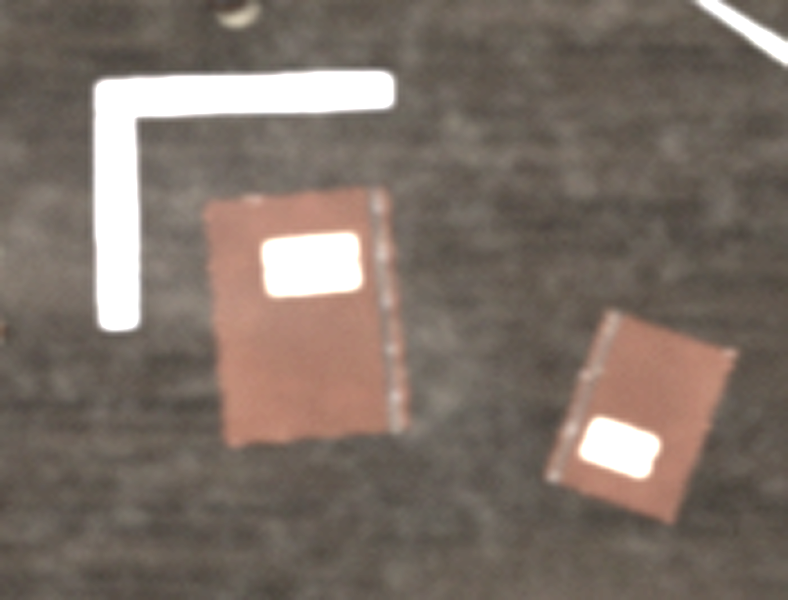

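```bash
cat > m.py <<'E'
from h import *
def crop2px(pts,x0=195,y0=145,sx=788/175,sy=600/140): return [((u+.5)/sx+x0-.5,(v+.5)/sy+y0-.5) for u,v in pts]
def quad(W):
    W=W[:,:2]; print(W.round(4).tolist(),'sides',np.linalg.norm(W-np.roll(W,-1,0),axis=1).round(4),'ctr',W.mean(0).round(4))
    d=(W[0]-W[3])+(W[1]-W[2]); print('yaw',np.arctan2(d[1],d[0]).round(4)); return W.mean(0),np.arctan2(d[1],d[0])
E
python3 - <<'E'
from m import *
c=cam('top')
B=quad(world(c,crop2px([(205,203),(387,188),(408,430),(228,445)]),.014))
quad(world(c,crop2px([(612,310),(735,352),(672,522),(548,478)]),.012))
S=world(c,crop2px([(138,117),(396,110),(140,330),(95,80),(95,330),(396,70)]),.012)[:,:2]
print(S.round(4).tolist())
a=S[0]-S[1];b=S[0]-S[2];print('stop yaw from back',np.arctan2(-a[0],a[1]),'side',np.arctan2(b[1],b[0]),np.linalg.norm(a),np.linalg.norm(b))
# other objects
for n,p,z in(('drop',(246,145),.05),('jar',(177,281),.045),('flac',(413,235),.05)): print(n,world(c,[p],z),world(c,[p],0))
s=readout.get_state();print(R.from_quat(s['tcp_rot']).as_matrix().round(3))
E
```

```text
[[0.6678, 0.0931], [0.6784, -0.0116], [0.5325, -0.0261], [0.5219, 0.0765]] sides [0.1053 0.1466 0.1032 0.1469] ctr [0.6001 0.033 ]
yaw 0.1059
[[0.6065, -0.1418], [0.5822, -0.2122], [0.48, -0.1769], [0.5051, -0.1062]] sides [0.0745 0.1081 0.075  0.1074] ctr [ 0.5434 -0.1593]
yaw -0.3347
[[0.7202, 0.1335], [0.7265, -0.016], [0.5903, 0.129], [0.7427, 0.1591], [0.59, 0.1549], [0.7511, -0.0156]]
stop yaw from back 0.041875140673968754 side 0.03480650991535866 0.14958063342712594 0.1299628796266419
drop [[0.78379779 0.07708937 0.05      ]] [[0.79477891 0.0820847  0.        ]]
jar [[0.43752035 0.24278857 0.045     ]] [[0.4350183  0.25317427 0.        ]]
flac [[ 0.5615073  -0.34460675  0.05      ]] [[ 0.56364743 -0.35638323  0.        ]]
[[-0.     0.36  -0.933]
 [ 0.002 -0.933 -0.36 ]
 [-1.    -0.002 -0.   ]]
```

The large book measures 147 × 104 mm at a world centre of (0.600, 0.033), so it's the one meant. The other is 75 × 108 mm, too small. Stop yaw is about 0.038 and its corner is at (0.720, 0.1335). First I'll turn the tool square with the stop and carry it high to the near side of the book.

drive_tool(steps=[[0, 0, 0, 6.3, 0.5], [0, 0, 0, 6.3, 0.5], [0, 0, 0, 6.3, 0.5], [0, -3.4, -4.3, 0, 0.5], [0, -3.4, -4.3, 0, 0.5], [0, -3.4, -4.3, 0, 0.5], [0, -3.4, -4.3, 0, 0.5], [0, -3.4, -4.3, 0, 0.5]])

```text
time: 0.95
eef_pos: [0.4339, -0.4658, 0.1947]
tcp_rot: [-0.707, -0.013, 0.707, -0.013]
contact_force: [1.1, -0.4, 0.7]
opening: 0.496
```

drive_tool(steps=[[0, -4.8, -0.5, 0, 0.5], [0, -4.8, -0.5, 0, 0.5], [0, -4.8, -0.5, 0, 0.5], [0, -4.8, -0.5, 0, 0.5], [0, -4.8, -0.5, 0, 0.5], [0, -4.8, -0.5, 0, 0.5], [0, -4.8, -0.5, 0, 0.5], [0, -4.8, -0.5, 0, 0.5], [0, -4.8, -0.5, 0, 0.5], [0, -4.8, -0.5, 0, 0.5]])

```text
time: 1.95
eef_pos: [0.4641, 0.0161, 0.195]
tcp_rot: [0.707, 0.013, -0.707, 0.013]
contact_force: [1.3, 0.5, 0.1]
opening: 0.5
```

```bash
cat >> m.py <<'E'
def st():
    s=readout.get_state(); M=R.from_quat(s['tcp_rot']).as_matrix(); d=np.array(s['eef_pos'][:2])-[.7202,.1335]; y=.038
    Rm=np.array([[np.cos(y),np.sin(y)],[-np.sin(y),np.cos(y)]])
    print('t',round(s['time'],2),'stopXY',(Rm@d).round(4),'z',round(s['eef_pos'][2],4),'tooly ang',np.arctan2(M[1,1],M[0,1]).round(4),'tilt',M[2].round(3),'F stop',(Rm@np.array(s['contact_force'][:2])).round(2),'Fz',round(s['contact_force'][2],2),'op',s['opening'])
E
python3 -c "from m import *;st()"
```

```text
t 1.95 stopXY [-0.2604 -0.1076] z 0.195 tooly ang -1.5332 tilt [-1.  0. -0.] F stop [1.28 0.5 ] Fz 0.08 op 0.5003821731121273
```

drive_tool(steps=[[0, -0.5, -0.8, 0, 0.5], [4, 0, 0, 0, 0.5], [4, 0, 0, 0, 0.5], [4, 0, 0, 0, 0.5], [4, 0, 0, 0, 0.5], [0, 0, 0, 0, 0.5], [0, 0, 0, 0, 0.5]])

```text
time: 2.65
eef_pos: [0.4722, 0.0189, 0.035]
tcp_rot: [-0.706, -0.013, 0.708, -0.013]
contact_force: [0.6, -0.0, 0.4]
opening: 0.499
```

```bash
python3 -c "
from m import *;st();c=cam('side','side1.png');cam('top','top1.png')
im=cv2.imread('pics/side1.png')[150:260,220:400];cv2.imwrite('pics/side1c.png',cv2.resize(im,None,fx=4.4,fy=4.4,interpolation=cv2.INTER_CUBIC))"
```

```text
t 2.65 stopXY [-0.2521 -0.1051] z 0.035 tooly ang -1.5334 tilt [-1.    -0.     0.002] F stop [ 0.61 -0.07] Fz 0.35 op 0.49900396308628464
```

View pics/side1c.png

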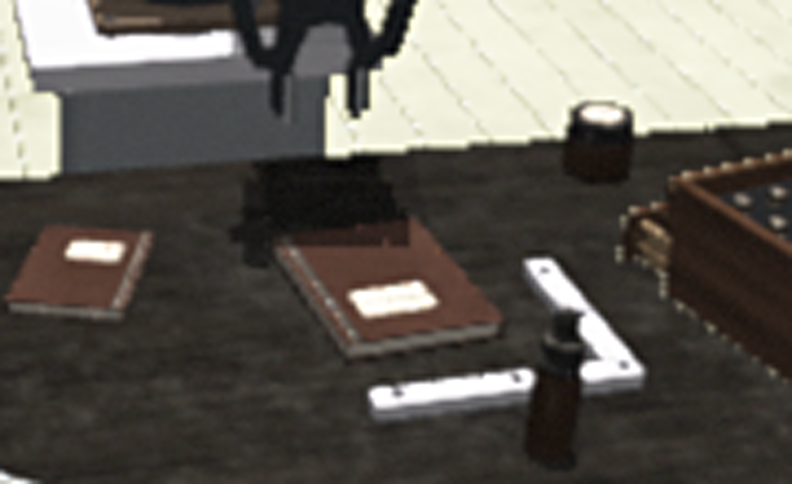

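The fingertips show at crop (277,113) and (360,115), above the front of the worktop behind the book. I'll work out how high the tips sit relative to the TCP.

```bash
python3 -c "
from m import *;c=cam('side')
for z in(.03,.035,.04,.045): print(z,pix(c,[[.472,.019,z],[.472,.049,z],[.472,-.011,z]]).round(1).tolist())"
```

```text
0.03 [[291.8, 188.2], [301.1, 187.5], [282.5, 189.0]]
0.035 [[291.9, 186.8], [301.1, 186.1], [282.5, 187.5]]
0.04 [[291.9, 185.3], [301.2, 184.6], [282.5, 186.0]]
0.045 [[291.9, 183.9], [301.2, 183.2], [282.6, 184.6]]
```

drive_tool(steps=[[1, -0.3, 0, 0, 0.5], [1, -0.3, 0, 0, 0.5], [0.5, 0, 0, 0, 0.5], [0.4, 0, 0, 0, 0.5], [0, 0, 0, 0, 0.5]])

```text
time: 3.3
eef_pos: [0.4714, 0.0256, 0.0051]
tcp_rot: [-0.706, -0.014, 0.708, -0.013]
contact_force: [-0.2, 0.4, 0.1]
opening: 0.5
```

```bash
python3 -c "
from m import *;c=cam('side','side2.png');st()
im=cv2.imread('pics/side2.png')[140:240,240:360];im=cv2.convertScaleAbs(im,alpha=1.8,beta=20);cv2.imwrite('pics/side2c.png',cv2.resize(im,None,fx=6,fy=6,interpolation=cv2.INTER_CUBIC))
print(pix(c,[[.472,.0256,.005]]))"
```

```text
t 3.35 stopXY [-0.2523 -0.0985] z 0.0056 tooly ang -1.5328 tilt [-1.    -0.     0.001] F stop [-0.44  0.29] Fz 0.29 op 0.5017289595412722
[[293.61921363 195.22052071]]
```

View pics/side2c.png

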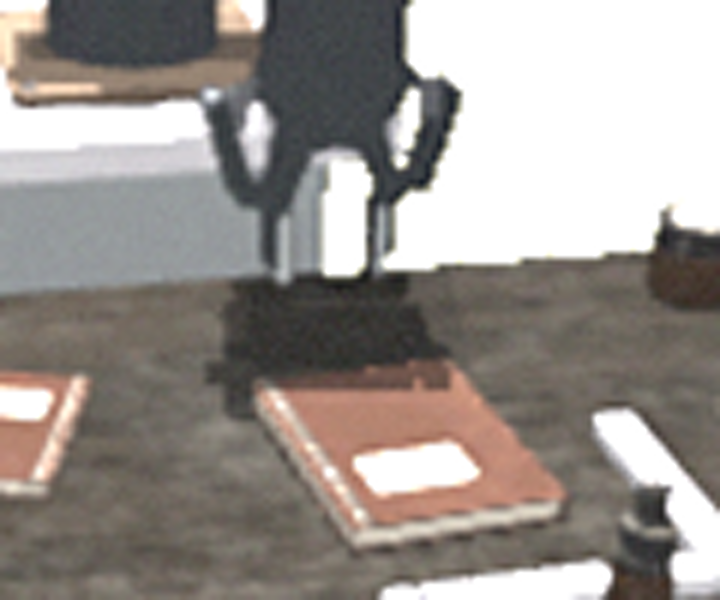

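```bash
python3 -c "
from m import *;c=cam('side')
P=[[.7202,.1335,.012],[.5903,.129,.012],[.6678,.0931,.014],[.6784,-.0116,.014],[.5325,-.0261,.014],[.5219,.0765,.014],[.472,.0256,.0],[.472,.0256,.03]]
p=pix(c,P);print(p.round(1).tolist());print(((p-[240,140])*6).round(0).tolist())"
```

```text
[[354.6, 229.9], [337.0, 207.6], [333.9, 221.0], [298.2, 226.4], [281.7, 202.6], [313.5, 198.3], [293.6, 196.6], [293.9, 188.1]]
[[688.0, 539.0], [582.0, 406.0], [564.0, 486.0], [349.0, 519.0], [250.0, 375.0], [441.0, 350.0], [321.0, 340.0], [323.0, 288.0]]
```

drive_tool(steps=[[0.3, 0, 0, 0, 0.5], [0, 0, 0, 0, 0.5], [0.2, 0, 0, 0, 0.5], [0, 0, 0, 0, 0.5]])

```text
time: 3.8
eef_pos: [0.472, 0.0254, 0.0009]
tcp_rot: [-0.707, -0.013, 0.707, -0.013]
contact_force: [-0.3, 0.2, -0.2]
opening: 0.498
```

```bash
python3 -c "
from m import *;st()"
```

```text
t 3.8 stopXY [-0.2521 -0.0986] z 0.0009 tooly ang -1.5329 tilt [-1. -0.  0.] F stop [-0.34  0.18] Fz -0.2 op 0.49815011913612184
```

drive_tool(steps=[[0.15, 0, 0, 0, 0.5], [0, 0, 0, 0, 0.5], [0.15, 0, 0, 0, 0.5], [0, 0, 0, 0, 0.5]])

```text
time: 4.2
eef_pos: [0.472, 0.0254, -0.0022]
tcp_rot: [-0.707, -0.013, 0.707, -0.013]
contact_force: [-0.7, -0.2, -0.1]
opening: 0.501
```

drive_tool(steps=[[0.1, 0, 0, 0, 0.5], [0, 0, 0, 0, 0.5], [0.1, 0, 0, 0, 0.5], [0, 0, 0, 0, 0.5]])

```text
time: 4.6
eef_pos: [0.4721, 0.0254, -0.0041]
tcp_rot: [-0.707, -0.013, 0.707, -0.013]
contact_force: [0.4, 0.1, -0.3]
opening: 0.498
```

drive_tool(steps=[[0.1, 0, 0, 0, 0.5], [0, 0, 0, 0, 0.5], [0.1, 0, 0, 0, 0.5], [0, 0, 0, 0, 0.5]])

```text
time: 5.0
eef_pos: [0.4721, 0.0254, -0.0061]
tcp_rot: [-0.707, -0.013, 0.707, -0.013]
contact_force: [0.0, 0.2, -0.8]
opening: 0.499
```

drive_tool(steps=[[0.1, 0, 0, 0, 0.5], [0, 0, 0, 0, 0.5]])

```text
time: 5.2
eef_pos: [0.472, 0.0254, -0.0071]
tcp_rot: [-0.707, -0.013, 0.707, -0.013]
contact_force: [0.1, 0.4, -0.6]
opening: 0.502
```

```bash
python3 -c "
from m import *;c=cam('side','side3.png');st()
im=cv2.imread('pics/side3.png')[155:215,260:340];im=cv2.convertScaleAbs(im,alpha=3.5,beta=20);cv2.imwrite('pics/side3c.png',cv2.resize(im,None,fx=10,fy=10,interpolation=cv2.INTER_CUBIC))
print((pix(c,[[.472,.0256,0],[.472,.05,0]])-[260,155])*10)"
```

```text
t 5.25 stopXY [-0.252  -0.0986] z -0.007 tooly ang -1.533 tilt [-1. -0.  0.] F stop [-0.31  0.22] Fz -0.95 op 0.5037049884335392
[[335.73121706 416.31678212]
 [409.91211885 410.2775024 ]]
```

View pics/side3c.png

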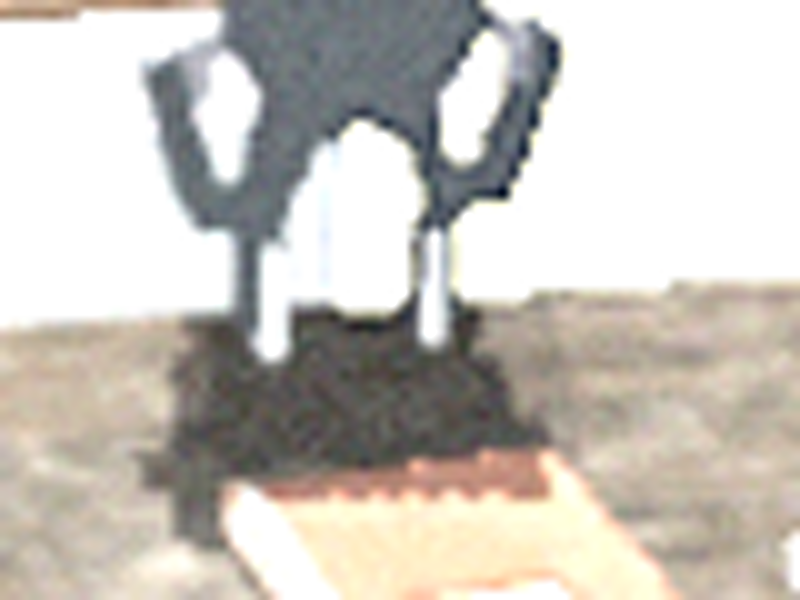

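White pad tips at crop (272,360) and (432,350), still visibly above the worktop (row ~420 at that spot). No contact force, so I'll keep feeling downwards.

drive_tool(steps=[[0.15, 0, 0, 0, 0.5], [0, 0, 0, 0, 0.5], [0.15, 0, 0, 0, 0.5], [0, 0, 0, 0, 0.5]])

```text
time: 5.65
eef_pos: [0.472, 0.0254, -0.0102]
tcp_rot: [-0.707, -0.013, 0.707, -0.013]
contact_force: [0.2, 0.8, 0.4]
opening: 0.499
```

drive_tool(steps=[[0.15, 0, 0, 0, 0.5], [0, 0, 0, 0, 0.5], [0.1, 0, 0, 0, 0.5], [0, 0, 0, 0, 0.5]])

```text
time: 6.05
eef_pos: [0.472, 0.0254, -0.0126]
tcp_rot: [-0.707, -0.013, 0.707, -0.013]
contact_force: [-0.7, 0.2, 0.5]
opening: 0.502
```

drive_tool(steps=[[0.2, 0, 0, 0, 0.5], [0, 0, 0, 0, 0.5]])

```text
time: 6.25
eef_pos: [0.4719, 0.0254, -0.0147]
tcp_rot: [-0.707, -0.013, 0.707, -0.013]
contact_force: [0.2, 0.1, -1.1]
opening: 0.499
```

drive_tool(steps=[[0.2, 0, 0, 0, 0.5], [0, 0, 0, 0, 0.5]])

```text
time: 6.45
eef_pos: [0.4719, 0.0254, -0.0168]
tcp_rot: [-0.707, -0.013, 0.707, -0.013]
contact_force: [0.2, -0.6, -0.4]
opening: 0.5
```

drive_tool(steps=[[0.2, 0, 0, 0, 0.5], [0, 0, 0, 0, 0.5]])

```text
time: 6.65
eef_pos: [0.4719, 0.0254, -0.0187]
tcp_rot: [-0.707, -0.013, 0.707, -0.013]
contact_force: [0.4, 0.3, 0.1]
opening: 0.502
```

drive_tool(steps=[[0.15, 0, 0, 0, 0.5], [0, 0, 0, 0, 0.5]])

```text
time: 6.85
eef_pos: [0.472, 0.0254, -0.0202]
tcp_rot: [-0.707, -0.013, 0.707, -0.013]
contact_force: [-0.5, -0.4, -0.8]
opening: 0.498
```

drive_tool(steps=[[0.15, 0, 0, 0, 0.5], [0, 0, 0, 0, 0.5]])

```text
time: 7.05
eef_pos: [0.472, 0.0254, -0.0216]
tcp_rot: [-0.707, -0.013, 0.707, -0.013]
contact_force: [-0.8, 0.5, -0.3]
opening: 0.502
```

```bash
python3 -c "
from m import *;c=cam('side','side4.png');st()
im=cv2.imread('pics/side4.png')[155:215,260:340];im=cv2.convertScaleAbs(im,alpha=3.5,beta=20);cv2.imwrite('pics/side4c.png',cv2.resize(im,None,fx=10,fy=10,interpolation=cv2.INTER_CUBIC))
print((pix(c,[[.472,.0256,0],[.482,.0256,0],[.39,.0256,0]])-[260,155])*10)"
```

```text
t 7.1 stopXY [-0.2521 -0.0986] z -0.0216 tooly ang -1.5329 tilt [-1. -0.  0.] F stop [-0.81  0.17] Fz 0.61 op 0.5015054440483401
[[335.73121706 416.31678212]
 [343.1065204  430.08156688]
 [278.91523433 310.28217777]]
```

View pics/side4c.png

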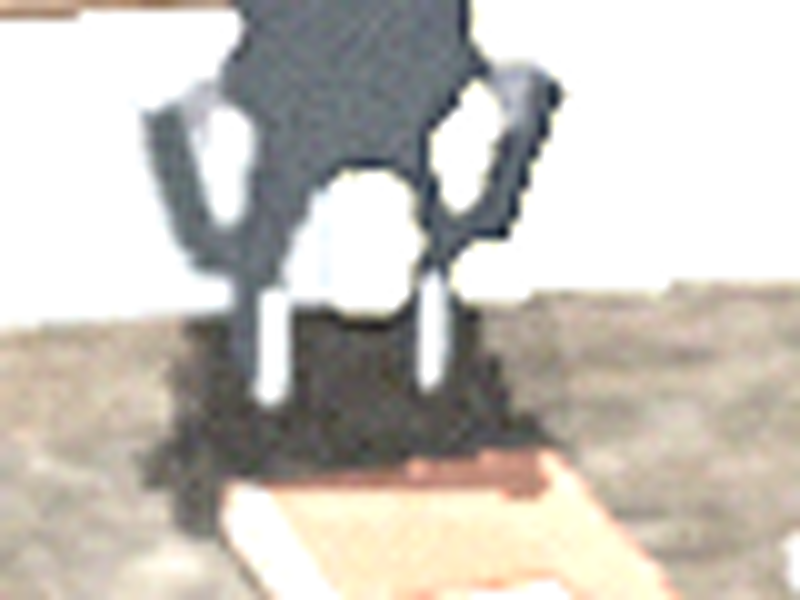

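Tips now at rows ~400/388, about 10 mm above the worktop. A reported TCP height therefore runs well below the real tips; I'll go on by force and picture.

drive_tool(steps=[[0.15, 0, 0, 0, 0.5], [0, 0, 0, 0, 0.5]])

```text
time: 7.3
eef_pos: [0.472, 0.0254, -0.0232]
tcp_rot: [-0.707, -0.013, 0.707, -0.013]
contact_force: [0.4, -0.6, 0.3]
opening: 0.5
```

drive_tool(steps=[[0.15, 0, 0, 0, 0.5], [0, 0, 0, 0, 0.5]])

```text
time: 7.5
eef_pos: [0.472, 0.0254, -0.0247]
tcp_rot: [-0.707, -0.013, 0.707, -0.013]
contact_force: [0.2, -0.3, -0.2]
opening: 0.498
```

drive_tool(steps=[[0.15, 0, 0, 0, 0.5], [0, 0, 0, 0, 0.5]])

```text
time: 7.7
eef_pos: [0.472, 0.0254, -0.0262]
tcp_rot: [-0.707, -0.013, 0.707, -0.013]
contact_force: [0.2, -0.2, 0.2]
opening: 0.498
```

drive_tool(steps=[[0.1, 0, 0, 0, 0.5], [0, 0, 0, 0, 0.5]])

```text
time: 7.9
eef_pos: [0.472, 0.0254, -0.0271]
tcp_rot: [-0.707, -0.013, 0.707, -0.013]
contact_force: [-0.2, 0.5, 1.0]
opening: 0.5
```

drive_tool(steps=[[0.1, 0, 0, 0, 0.5], [0, 0, 0, 0, 0.5]])

```text
time: 8.1
eef_pos: [0.4721, 0.0254, -0.0281]
tcp_rot: [-0.707, -0.013, 0.707, -0.013]
contact_force: [0.1, 0.0, -0.9]
opening: 0.501
```

drive_tool(steps=[[0.1, 0, 0, 0, 0.5], [0, 0, 0, 0, 0.5]])

```text
time: 8.3
eef_pos: [0.472, 0.0254, -0.0291]
tcp_rot: [-0.707, -0.013, 0.707, -0.013]
contact_force: [0.3, -1.0, -0.1]
opening: 0.502
```

drive_tool(steps=[[0.1, 0, 0, 0, 0.5], [0, 0, 0, 0, 0.5]])

```text
time: 8.5
eef_pos: [0.4721, 0.0254, -0.0301]
tcp_rot: [-0.707, -0.013, 0.707, -0.013]
contact_force: [-0.4, -0.8, -0.4]
opening: 0.5
```

```bash
python3 -c "
from m import *;c=cam('side','side5.png');st()
for f in('side3','side4','side5'):
    g=cv2.imread('pics/%s.png'%f,0);print(f,g[182:204,286:289].mean(1).round(0).astype(int).tolist(),g[182:204,302:304].mean(1).round(0).astype(int).tolist())
for z in (0,.005,.01,.02): print(z,pix(c,[[.472,.05,z],[.472,0.0,z]])[:,1].round(1)+1.5)
"
```

```text
t 8.55 stopXY [-0.2521 -0.0986] z -0.0301 tooly ang -1.5329 tilt [-1. -0.  0.] F stop [ 0.47 -0.11] Fz -0.6 op 0.4990368326096437
side3 [75, 76, 76, 74, 72, 72, 79, 80, 58, 29, 19, 19, 18, 18, 19, 18, 17, 18, 18, 20, 25, 32] [65, 72, 74, 72, 73, 74, 72, 42, 19, 16, 18, 18, 20, 19, 20, 22, 17, 16, 20, 39, 42, 37]
side4 [35, 38, 67, 75, 72, 73, 77, 79, 79, 79, 80, 76, 63, 34, 18, 17, 19, 17, 19, 22, 24, 34] [44, 70, 74, 72, 72, 73, 74, 82, 83, 81, 77, 46, 23, 16, 18, 18, 18, 16, 21, 37, 40, 38]
side5 [28, 30, 33, 32, 56, 72, 77, 79, 79, 80, 79, 74, 72, 74, 73, 43, 19, 15, 17, 22, 23, 34] [24, 20, 35, 64, 73, 74, 74, 82, 81, 80, 80, 81, 78, 57, 30, 18, 16, 18, 20, 38, 39, 40]
0 [197.5 198.8]
0.005 [196.1 197.4]
0.01 [194.7 195.9]
0.02 [191.9 193.1]
```

drive_tool(steps=[[0.1, 0, 0, 0, 0.5], [0.1, 0, 0, 0, 0.5], [0, 0, 0, 0, 0.5]])

```text
time: 8.85
eef_pos: [0.472, 0.0254, -0.0322]
tcp_rot: [-0.707, -0.013, 0.707, -0.013]
contact_force: [0.1, -0.5, 0.7]
opening: 0.496
```

drive_tool(steps=[[0.1, 0, 0, 0, 0.5], [0.1, 0, 0, 0, 0.5], [0, 0, 0, 0, 0.5]])

```text
time: 9.15
eef_pos: [0.472, 0.0254, -0.0342]
tcp_rot: [-0.707, -0.013, 0.707, -0.013]
contact_force: [0.9, -0.9, 0.2]
opening: 0.5
```

drive_tool(steps=[[0.1, 0, 0, 0, 0.5], [0, 0, 0, 0, 0.5]])

```text
time: 9.35
eef_pos: [0.472, 0.0254, -0.0351]
tcp_rot: [-0.707, -0.013, 0.707, -0.013]
contact_force: [-0.3, 0.1, 0.2]
opening: 0.498
```

drive_tool(steps=[[0.1, 0, 0, 0, 0.5], [0, 0, 0, 0, 0.5]])

```text
time: 9.55
eef_pos: [0.4721, 0.0254, -0.0361]
tcp_rot: [-0.707, -0.013, 0.707, -0.013]
contact_force: [0.3, 0.2, -0.7]
opening: 0.497
```

drive_tool(steps=[[0, 0, -1.5, 0, 0.5], [0, 0, -1.5, 0, 0.5], [0, 0, -0.5, 0, 0.5], [0, 0, -0.5, 0, 0.5], [0, 0, -0.5, 0, 0.5], [0, 0, -0.5, 0, 0.5], [0, 0, -0.5, 0, 0.5], [0, 0, 0, 0, 0.5]])

```text
time: 10.35
eef_pos: [0.5279, 0.0274, -0.0359]
tcp_rot: [0.707, 0.013, -0.707, 0.013]
contact_force: [-0.7, -0.4, -0.1]
opening: 0.501
```

```bash
python3 -c "
from m import *;c=cam('side','side6.png');st();cam('top','top6.png')
a=cv2.imread('pics/side6.png')[150:250,250:370];b=cv2.imread('pics/top6.png')[150:260,200:310]
a=cv2.resize(cv2.convertScaleAbs(a,alpha=2.5),(480,400),interpolation=cv2.INTER_CUBIC);b=cv2.resize(cv2.convertScaleAbs(b,alpha=2),(320,320),interpolation=cv2.INTER_CUBIC)
o=np.zeros((400,800,3),np.uint8);o[:,:480]=a;o[:320,480:]=b;cv2.imwrite('pics/c6.png',o)"
```

```text
t 10.4 stopXY [-0.1965 -0.0987] z -0.0359 tooly ang -1.5329 tilt [-1.     0.    -0.001] F stop [-0.19  0.46] Fz -0.16 op 0.49928311177271584
```

View pics/c6.png

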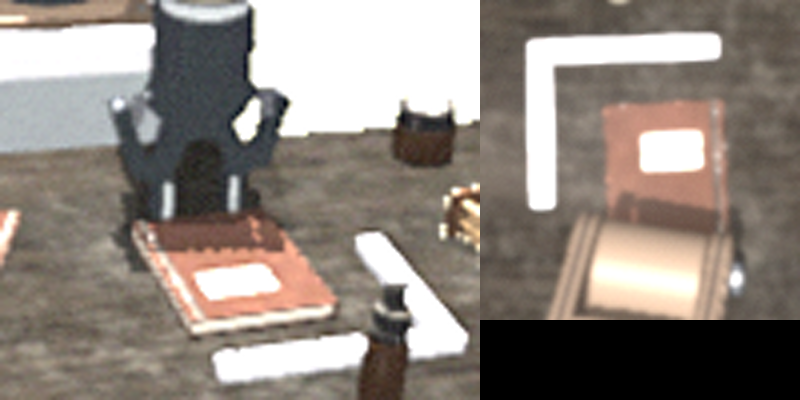

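The fingers bear on the near edge, below the book's top, and the book has slid forward with its far edge now at top-crop row ~103. I'll continue towards the back rail.

drive_tool(steps=[[0, 0, -0.5, 0, 0.5], [0, 0, -0.5, 0, 0.5], [0, 0, -0.5, 0, 0.5], [0, 0, -0.5, 0, 0.5], [0, 0, -0.5, 0, 0.5], [0, 0, -0.5, 0, 0.5], [0, 0, -0.2, 0, 0.5], [0, 0, 0, 0, 0.5]])

```text
time: 11.25
eef_pos: [0.5598, 0.0286, -0.0358]
tcp_rot: [0.707, 0.013, -0.707, 0.013]
contact_force: [-0.1, 0.0, -0.5]
opening: 0.498
```

drive_tool(steps=[[0, 0, -0.1, 0, 0.5], [0, 0, -0.1, 0, 0.5]])

```text
time: 11.45
eef_pos: [0.5606, 0.0288, -0.036]
tcp_rot: [-0.707, -0.013, 0.707, -0.013]
contact_force: [-1.6, -0.8, 1.2]
opening: 0.502
```

drive_tool(steps=[[0, 0, -0.1, 0, 0.5], [0, 0, -0.1, 0, 0.5]])

```text
time: 11.65
eef_pos: [0.5629, 0.0289, -0.036]
tcp_rot: [-0.707, -0.013, 0.707, -0.013]
contact_force: [-1.7, -0.2, 1.2]
opening: 0.501
```

drive_tool(steps=[[0, 0, -0.1, 0, 0.5], [0, 0, -0.1, 0, 0.5]])

```text
time: 11.85
eef_pos: [0.5651, 0.029, -0.036]
tcp_rot: [-0.707, -0.013, 0.707, -0.013]
contact_force: [-2.6, -0.0, 0.8]
opening: 0.499
```

drive_tool(steps=[[0, 0, -0.1, 0, 0.5], [0, 0, 0, 0, 0.5]])

```text
time: 12.05
eef_pos: [0.5665, 0.0289, -0.0359]
tcp_rot: [0.707, 0.013, -0.707, 0.013]
contact_force: [-0.8, -0.5, 0.5]
opening: 0.502
```

drive_tool(steps=[[0, 0, -0.1, 0, 0.5], [0, 0, 0, 0, 0.5]])

```text
time: 12.25
eef_pos: [0.5673, 0.029, -0.036]
tcp_rot: [0.707, 0.013, -0.707, 0.013]
contact_force: [-0.4, -0.3, -0.2]
opening: 0.498
```

drive_tool(steps=[[0, 0, -0.1, 0, 0.5], [0, 0, -0.1, 0, 0.5], [0, 0, 0, 0, 0.5]])

```text
time: 12.55
eef_pos: [0.5693, 0.0291, -0.036]
tcp_rot: [0.707, 0.013, -0.707, 0.013]
contact_force: [-1.1, -0.6, -0.4]
opening: 0.499
```

drive_tool(steps=[[0, 0, -0.1, 0, 0.5], [0, 0, -0.1, 0, 0.5], [0, 0, 0, 0, 0.5]])

```text
time: 12.85
eef_pos: [0.569, 0.0291, -0.0361]
tcp_rot: [-0.705, -0.014, 0.709, -0.014]
contact_force: [-6.2, -0.9, 5.3]
opening: 0.499
```

```bash
python3 -c "
from m import *;st();cam('top','top7.png')
b=cv2.imread('pics/top7.png')[150:230,205:305]
cv2.imwrite('pics/c7.png',cv2.resize(cv2.convertScaleAbs(b,alpha=1.6,beta=5),None,fx=7,fy=7,interpolation=cv2.INTER_CUBIC))"
```

```text
t 12.85 stopXY [-0.155  -0.0986] z -0.0361 tooly ang -1.5324 tilt [-1.    -0.     0.006] F stop [-6.21 -0.63] Fz 5.32 op 0.49935668895675955
```

View pics/c7.png

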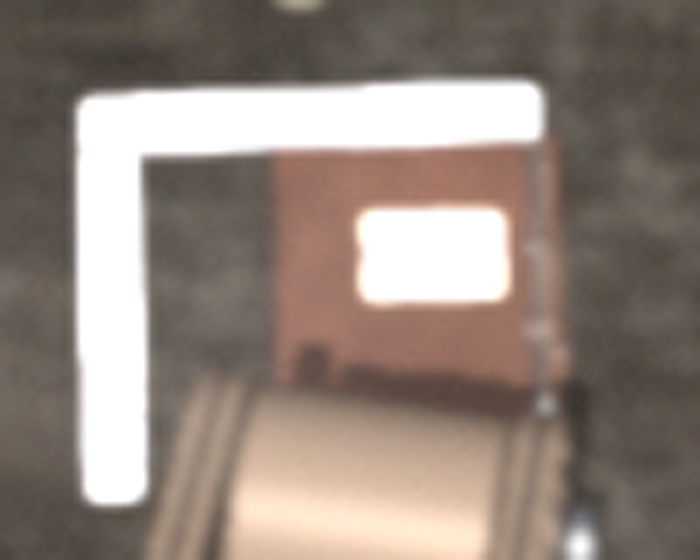

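The far edge is flush with the back rail (crop row ~150), and the left gap is about 18 px ≈ 45 mm. Next I'll back off, rise, turn a quarter and go round to the right-hand long edge.

drive_tool(steps=[[0, 0, 1.5, 0, 0.5], [0, 0, 1.5, 0, 0.5], [-4, 0, 0, 0, 0.5], [-4, 0, 0, 0, 0.5], [0, 0, 0, -8.2, 0.5], [0, 0, 0, -8.2, 0.5], [0, 0, 0, -8.2, 0.5], [0, 0, 0, -8.2, 0.5], [0, 0, 0, -8.2, 0.5], [0, 0, 0, -8.2, 0.5]])

```text
time: 13.9
eef_pos: [0.5419, 0.028, 0.0443]
tcp_rot: [0.637, 0.308, -0.636, 0.309]
contact_force: [0.1, 0.3, 0.7]
opening: 0.499
```

drive_tool(steps=[[0, 0, 0, -8.2, 0.5], [0, 0, 0, -8.2, 0.5], [0, 0, 0, -8.2, 0.5], [0, 0, 0, -8.2, 0.5], [0, 0, 0, -8.0, 0.5], [0, 0, 3.4, 0, 0.5], [0, 0, 3.4, 0, 0.5], [0, 0, 3.4, 0, 0.5], [0, 0, 0, 0, 0.5]])

```text
time: 14.8
eef_pos: [0.5465, -0.0775, 0.0448]
tcp_rot: [0.492, 0.507, -0.491, 0.51]
contact_force: [-0.5, -0.1, 0.3]
opening: 0.495
```

drive_tool(steps=[[0, 3.7, 0, 0, 0.5], [0, 3.7, 0, 0, 0.5], [0, 3.7, 0, 0, 0.5], [0, 0, 0, 0, 0.5]])

```text
time: 15.2
eef_pos: [0.6601, -0.0692, 0.0443]
tcp_rot: [0.491, 0.508, -0.489, 0.511]
contact_force: [-0.4, 0.2, -0.6]
opening: 0.498
```

```bash
python3 -c "from m import *;st()"
```

```text
t 15.2 stopXY [-0.0677 -0.2002] z 0.0443 tooly ang 0.0388 tilt [-1.     0.005  0.001] F stop [-0.37  0.24] Fz -0.61 op 0.49763895824935017
```

drive_tool(steps=[[3, 0, 0, 0, 0.5], [3, 0, 0, 0, 0.5], [1, 0, 0, 0, 0.5], [0.5, 0, 0, 0, 0.5], [0.5, 0, 0, 0, 0.5], [0, 0, 0, 0, 0.5]])

```text
time: 15.8
eef_pos: [0.6564, -0.0698, -0.0352]
tcp_rot: [0.491, 0.509, -0.49, 0.51]
contact_force: [0.3, 0.7, -0.4]
opening: 0.498
```

drive_tool(steps=[[0, 0, -1, 0, 0.5], [0, 0, -1, 0, 0.5], [0, 0, -0.5, 0, 0.5], [0, 0, -0.5, 0, 0.5], [0, 0, -0.5, 0, 0.5], [0, 0, -0.5, 0, 0.5], [0, 0, 0, 0, 0.5]])

```text
time: 16.5
eef_pos: [0.6544, -0.0291, -0.0359]
tcp_rot: [0.49, 0.51, -0.49, 0.51]
contact_force: [-0.4, -0.3, 0.3]
opening: 0.503
```

drive_tool(steps=[[0, 0, -0.5, 0, 0.5], [0, 0, -0.5, 0, 0.5], [0, 0, -0.5, 0, 0.5], [0, 0, -0.5, 0, 0.5]])

```text
time: 16.9
eef_pos: [0.6535, -0.0095, -0.036]
tcp_rot: [0.49, 0.509, -0.491, 0.509]
contact_force: [-0.5, -2.3, 1.0]
opening: 0.5
```

```bash
python3 -c "
from m import *;st();cam('top','top8.png')
b=cv2.imread('pics/top8.png')[150:235,205:325]
cv2.imwrite('pics/c8.png',cv2.resize(cv2.convertScaleAbs(b,alpha=1.6,beta=5),None,fx=6.5,fy=6.5,interpolation=cv2.INTER_CUBIC))"
```

```text
t 16.9 stopXY [-0.0721 -0.1404] z -0.036 tooly ang 0.038 tilt [-1. -0.  0.] F stop [-0.6  -2.25] Fz 0.98 op 0.4995668051683359
```

View pics/c8.png

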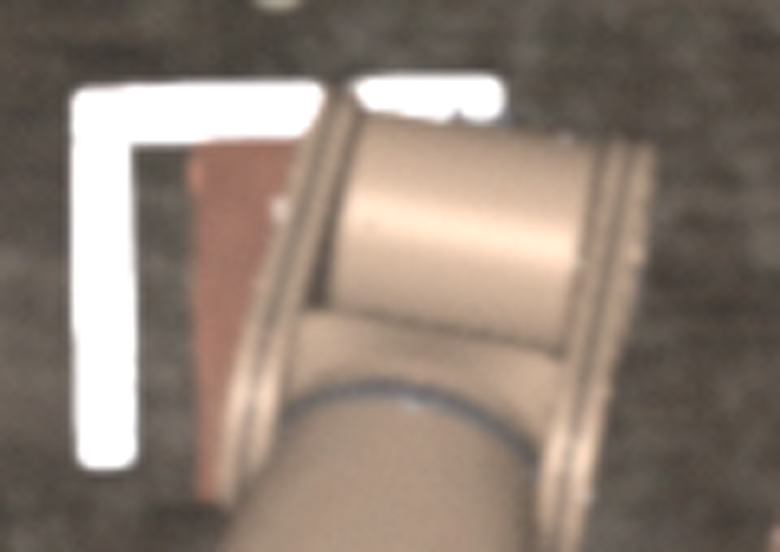

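The book slides along the back rail and stays square, with about 9 px (22 mm) left to the side rail. Continuing.

drive_tool(steps=[[0, 0, -0.4, 0, 0.5], [0, 0, -0.4, 0, 0.5], [0, 0, -0.4, 0, 0.5], [0, 0, -0.4, 0, 0.5], [0, 0, -0.2, 0, 0.5], [0, 0, 0, 0, 0.5]])

```text
time: 17.55
eef_pos: [0.6529, 0.0089, -0.0361]
tcp_rot: [0.491, 0.51, -0.49, 0.509]
contact_force: [0.5, 0.1, 0.1]
opening: 0.5
```

drive_tool(steps=[[0, 0, -0.1, 0, 0.5], [0, 0, -0.1, 0, 0.5], [0, 0, -0.1, 0, 0.5], [0, 0, 0, 0, 0.5]])

```text
time: 17.95
eef_pos: [0.6527, 0.0114, -0.036]
tcp_rot: [0.49, 0.509, -0.49, 0.509]
contact_force: [0.0, -0.6, 0.9]
opening: 0.501
```

drive_tool(steps=[[0, 0, -0.1, 0, 0.5], [0, 0, -0.1, 0, 0.5], [0, 0, 0, 0, 0.5]])

```text
time: 18.25
eef_pos: [0.6527, 0.0135, -0.036]
tcp_rot: [0.49, 0.509, -0.49, 0.509]
contact_force: [-0.4, -1.1, 0.6]
opening: 0.503
```

drive_tool(steps=[[0, 0, -0.1, 0, 0.5], [0, 0, -0.1, 0, 0.5], [0, 0, 0, 0, 0.5]])

```text
time: 18.55
eef_pos: [0.6526, 0.0155, -0.0361]
tcp_rot: [0.49, 0.509, -0.49, 0.509]
contact_force: [-0.7, 0.3, -0.3]
opening: 0.5
```

drive_tool(steps=[[0, 0, -0.1, 0, 0.5], [0, 0, -0.1, 0, 0.5], [0, 0, 0, 0, 0.5]])

```text
time: 18.85
eef_pos: [0.6526, 0.0175, -0.036]
tcp_rot: [0.491, 0.509, -0.49, 0.509]
contact_force: [0.2, -0.3, 0.7]
opening: 0.503
```

drive_tool(steps=[[0, 0, -0.1, 0, 0.5], [0, 0, 0, 0, 0.5]])

```text
time: 19.05
eef_pos: [0.6526, 0.0184, -0.0359]
tcp_rot: [0.49, 0.509, -0.49, 0.509]
contact_force: [0.0, -0.3, -1.0]
opening: 0.502
```

drive_tool(steps=[[0, 0, -0.1, 0, 0.5], [0, 0, 0, 0, 0.5]])

```text
time: 19.25
eef_pos: [0.6528, 0.0189, -0.0359]
tcp_rot: [0.49, 0.509, -0.49, 0.51]
contact_force: [0.1, -2.1, -0.7]
opening: 0.502
```

drive_tool(steps=[[0, 0, -0.1, 0, 0.5], [0, 0, 0, 0, 0.5]])

```text
time: 19.45
eef_pos: [0.6531, 0.019, -0.0357]
tcp_rot: [0.49, 0.509, -0.49, 0.511]
contact_force: [0.2, -6.0, -0.4]
opening: 0.498
```

drive_tool(steps=[[0, 0, -0.1, 0, 0.5], [0, 0, 0, 0, 0.5]])

```text
time: 19.65
eef_pos: [0.6532, 0.019, -0.0356]
tcp_rot: [0.489, 0.509, -0.491, 0.511]
contact_force: [-0.0, -7.7, -0.3]
opening: 0.5
```

Force has risen to about 8 N, so the book is against the side rail. I'll retreat to the right and up, then look.

drive_tool(steps=[[0, 0, 1, 0, 0.5], [0, 0, 2, 0, 0.5], [-4, 0, 0, 0, 0.5], [-4, 0, 0, 0, 0.5], [-4, 0, 0, 0, 0.5], [0, 0, 4.5, 0, 0.5], [0, 0, 4.5, 0, 0.5], [0, 0, 4.5, 0, 0.5], [0, 0, 4.5, 0, 0.5], [0, 0, 0, 0, 0.5]])

```text
time: 20.65
eef_pos: [0.6605, -0.1941, 0.0844]
tcp_rot: [0.492, 0.507, -0.492, 0.508]
contact_force: [-0.3, 0.1, 0.2]
opening: 0.5
```

```bash
python3 -c "
from m import *;st();cam('top','top9.png')
b=cv2.imread('pics/top9.png')[152:232,210:290]
cv2.imwrite('pics/c9.png',cv2.resize(cv2.convertScaleAbs(b,alpha=1.3,beta=5),None,fx=7.5,fy=7.5,interpolation=cv2.INTER_CUBIC))"
```

```text
t 20.65 stopXY [-0.0722 -0.3251] z 0.0844 tooly ang 0.0316 tilt [-1.     0.002  0.001] F stop [-0.34  0.11] Fz 0.21 op 0.5002952560617463
```

View pics/c9.png

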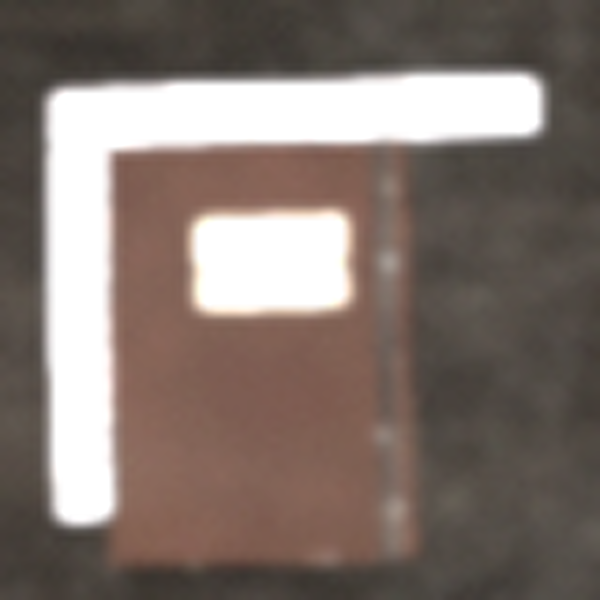

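The book looks square and flush on both rails: left edge at column ~110, far edge at row ~150, edges parallel to the rails. As a check, and to close any sub-millimetre gap at the back, I'll give one light forward nudge.

drive_tool(steps=[[0, 0, 0, 8.2, 0.5], [0, 0, 0, 8.2, 0.5], [0, 0, 0, 8.2, 0.5], [0, 0, 0, 8.2, 0.5], [0, 0, 0, 8.2, 0.5], [0, 0, 0, 8.2, 0.5], [0, 0, 0, 8.2, 0.5], [0, 0, 0, 8.2, 0.5], [0, 0, 0, 8.2, 0.5], [0, 0, 0, 8.2, 0.5]])

```text
time: 21.7
eef_pos: [0.6604, -0.1864, 0.0838]
tcp_rot: [-0.704, -0.062, 0.705, -0.06]
contact_force: [-0.6, -1.0, -0.4]
opening: 0.494
```

drive_tool(steps=[[0, 0, 0, 7.8, 0.5], [0, 0, 4, 0, 0.5], [0, 0, 4, 0, 0.5], [0, 0, 4, 0, 0.5], [0, -4.5, 0, 0, 0.5], [0, -4.5, 0, 0, 0.5], [0, -4.5, 0, 0, 0.5], [0, -4.5, 0, 0, 0.5], [0, -4.5, 0, 0, 0.5], [0, -4.5, 0, 0, 0.5]])

```text
time: 22.7
eef_pos: [0.5283, 0.0796, 0.0842]
tcp_rot: [0.707, 0.015, -0.707, 0.014]
contact_force: [-0.0, -0.5, -0.2]
opening: 0.496
```

drive_tool(steps=[[0, 0, 0, 0, 0.5], [0, 0, 0, 0, 0.5]])

```text
time: 22.9
eef_pos: [0.5286, 0.0782, 0.084]
tcp_rot: [-0.707, -0.016, 0.707, -0.016]
contact_force: [-0.4, 0.5, 0.2]
opening: 0.501
```

```bash
python3 -c "from m import *;st()"
```

```text
t 22.9 stopXY [-0.1936 -0.048 ] z 0.084 tooly ang -1.5257 tilt [-1.    -0.001  0.   ] F stop [-0.41  0.54] Fz 0.21 op 0.5010556463069862
```

drive_tool(steps=[[4, 0.6, 0, 0.4, 0.5], [4, 0, 0, 0, 0.5], [2, 0, 0, 0, 0.5], [1, 0, 0, 0, 0.5], [0.5, 0, 0, 0, 0.5], [0.5, 0, 0, 0, 0.5], [0, 0, 0, 0, 0.5]])

```text
time: 23.6
eef_pos: [0.5303, 0.0699, -0.0354]
tcp_rot: [0.707, 0.012, -0.707, 0.012]
contact_force: [-0.8, 0.2, -0.3]
opening: 0.501
```

drive_tool(steps=[[0, 0, -1, 0, 0.5], [0, 0, -1, 0, 0.5], [0, 0, -0.6, 0, 0.5], [0, 0, -0.4, 0, 0.5], [0, 0, -0.2, 0, 0.5], [0, 0, 0, 0, 0.5]])

```text
time: 24.2
eef_pos: [0.5617, 0.0713, -0.036]
tcp_rot: [-0.707, -0.012, 0.707, -0.012]
contact_force: [-0.1, 0.5, -0.9]
opening: 0.5
```

drive_tool(steps=[[0, 0, -0.1, 0, 0.5], [0, 0, -0.1, 0, 0.5], [0, 0, 0, 0, 0.5]])

```text
time: 24.5
eef_pos: [0.5635, 0.0714, -0.036]
tcp_rot: [-0.707, -0.012, 0.707, -0.012]
contact_force: [-0.3, -0.5, -0.8]
opening: 0.503
```

```bash
python3 -c "from m import *;st()"
```

```text
t 24.5 stopXY [-0.159  -0.0561] z -0.036 tooly ang -1.5363 tilt [-1. -0.  0.] F stop [-0.32 -0.51] Fz -0.81 op 0.5029999898498013
```

drive_tool(steps=[[0, 0, -0.1, 0, 0.5], [0, 0, -0.1, 0, 0.5], [0, 0, 0, 0, 0.5]])

```text
time: 24.8
eef_pos: [0.5657, 0.0714, -0.0359]
tcp_rot: [0.707, 0.012, -0.707, 0.012]
contact_force: [0.6, -0.4, -0.6]
opening: 0.498
```

drive_tool(steps=[[0, 0, -0.1, 0, 0.5], [0, 0, -0.1, 0, 0.5], [0, 0, 0, 0, 0.5]])

```text
time: 25.1
eef_pos: [0.5673, 0.0715, -0.036]
tcp_rot: [-0.707, -0.012, 0.707, -0.012]
contact_force: [-1.4, -0.3, 0.7]
opening: 0.499
```

drive_tool(steps=[[0, 0, -0.1, 0, 0.5], [0, 0, 0, 0, 0.5]])

```text
time: 25.3
eef_pos: [0.5673, 0.0715, -0.0362]
tcp_rot: [-0.706, -0.012, 0.708, -0.012]
contact_force: [-5.7, -0.5, 3.3]
opening: 0.5
```

```bash
python3 -c "from m import *;st()"
```

```text
t 25.3 stopXY [-0.1552 -0.0561] z -0.0362 tooly ang -1.5358 tilt [-1.    -0.     0.003] F stop [-5.73 -0.3 ] Fz 3.33 op 0.4998285902085565
```

The contact stop is at the same X (−0.155) as on the first push, so the back edge is flush. I'll withdraw, rise clear and check once more.

drive_tool(steps=[[0, 0, 1, 0, 0.5], [0, 0, 2, 0, 0.5], [-4, 0, 0, 0, 0.5], [-4, 0, 0, 0, 0.5], [-4, 0, 0, 0, 0.5], [-4, 4, 0, 0, 0.5], [-2, 4.5, 0, 0, 0.5], [0, 4.5, 0, 0, 0.5], [0, 4.5, 0, 0, 0.5], [0, 4.5, 0, 0, 0.5]])

```text
time: 26.3
eef_pos: [0.5462, -0.1465, 0.1399]
tcp_rot: [0.708, 0.012, -0.706, 0.013]
contact_force: [0.0, -0.6, 0.0]
opening: 0.496
```

drive_tool(steps=[[0, 4.5, 0, 0, 0.5], [0, 4.5, 0, 0, 0.5], [0, 0, 0, 0, 0.5], [0, 0, 0, 0, 0.5]])

```text
time: 26.7
eef_pos: [0.5489, -0.2355, 0.1391]
tcp_rot: [0.707, 0.011, -0.707, 0.011]
contact_force: [0.0, 0.3, -0.7]
opening: 0.5
```

```bash
python3 -c "
from m import *;st();cam('top','top10.png');cam('side','side10.png')
a=cv2.imread('pics/side10.png')[150:290,140:400];b=cv2.imread('pics/top10.png')[130:295,160:430]
o=np.vstack([cv2.resize(cv2.convertScaleAbs(x,alpha=1.5),(540,h),interpolation=cv2.INTER_CUBIC) for x,h in((a,270),(b,330))]);cv2.imwrite('pics/c10.png',o)"
```

```text
t 26.7 stopXY [-0.1852 -0.3622] z 0.1391 tooly ang -1.5388 tilt [-1.    -0.    -0.001] F stop [0.05 0.32] Fz -0.71 op 0.4999987032546432
```

View pics/c10.png

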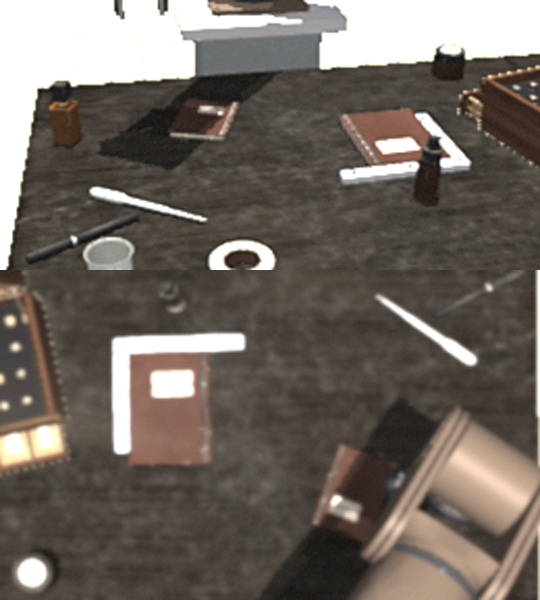

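The book lies square in the corner, the bottle, jar and flacon stand where they were, and the hand is clear in the air. Handing in.

```bash
python3 -c "
from h import *
print(sign_off())"
```

```text
the job is handed in; nothing more can be done
None
```

I pushed the large formula book (measured about 147 × 104 mm) flat along the worktop into the corner stop and handed the job in at about 27 s. The half-open fingertips pushed it forward to the back rail, then left to the side rail. A last light forward nudge stopped at the same place as the first push, within 1 mm.

**Checks:**
- **Contact:** the force readings were about 6 N at the back rail and 8 N at the side rail.
- **Position:** in the enlarged top view taken after the side push, the book's right and bottom edges ran parallel to the rails and I saw no gap. The picture's resolution is about 2.5 mm per pixel, so smaller gaps rest on the contact evidence. The near left corner looked about 3 mm left of the side rail's line. I put this down to image blur.
- **Other things:** in the last pictures the dropper bottle, balm jar and flacon stood where they were. I judged that by eye, without measuring them again. The hand was clear, with the reported tool height at 0.14 m.

**Disagreement:** the tool height did not match the pictures. With the fingers half open, the tips looked roughly 30–40 mm higher than the reported tool point, where the description allows 13 mm at most. I lowered the hand by picture and force feedback instead, and never felt the worktop.

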